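# Load the curing unit, refit its start knob and hold it in

### The job

Put the little wooden printing block into the open drawer of the white curing unit and slide the drawer fully shut. Then pick up the black knob, turn it so that the flat in its bore matches the flat of the D-shaft on top of the unit, and push it all the way onto the shaft. Press the knob fully down against the spring and finish while still holding it pressed in, without letting go; leave the ink jar, paint bottles, cup and eraser where they stand.

Things in the scene. Friction and masses are not known exactly. Their poses are not given: they have to be found in the camera images.
- unit: White benchtop curing unit, fixed, 160 (x) x 200 (y) x 85 mm high. Origin: centre of its underside on the table; its -x side is the front with the drawer, z up.
- drawer (a joint): The unit's drawer: 0 = shut, up to 0.12 m = pulled out along the unit's -x; starts open. Slides with light friction (about 1 N) and stays where it is left.
- drawer_pull (a point): Middle of the outer (-x) face of the aluminium pull bar on the blue drawer front, 58 mm above the table; bar 100 mm long (y), 12 mm high, standing out 11 mm from the front panel. The panel is 192 mm wide, its top 75 mm above the table. Push here along the unit's +x to shut. Axes as the unit's.
- drawer_floor (a point): Centre of the drawer's inner floor, 18 mm above the table; inside 137 (x) x 162 (y) mm, walls 4 mm thick, drawer's top edge 64 mm above the table (blue front panel 75 mm). The floor's front end (-x) is uncovered as far as the drawer is out (joint value less 4 mm); the rest lies under the unit's top. Axes as the unit's.
- print_block: Little wooden printing block with a coloured picture on top, 45 (x) x 70 (y) x 22 mm, about 0.06 kg, lying flat. Origin: centre of its underside. Grip it across 45 mm.
- knob: Black round knob with a steel ring and a white line on top, 44 mm diameter, 32 mm tall, about 0.12 kg, standing upright. Origin: centre of its underside. Its x axis points along the white line, the side where the flat of its bore lies. The D-shaped bore opens in the underside: 14 mm deep, 21.6 mm diameter, flat 3.3 mm from the axis.
- knob_bore (a point): Centre of the closed end of the knob's bore, on its axis 14 mm above its underside. It meets the shaft tip when the knob is fully on. Axes as the knob's.
- shaft_tip (a point): Tip centre of the upright brass D-shaft on the unit: 20 mm diameter, flat 2.5 mm from the axis on the shaft's +x side (white tick on the boss on that side too). Tip 110 mm above the table when out, 20 mm above the dark boss (60 mm wide, 5 mm high). It does not turn. The knob fits only with its x axis along the shaft's x (within about 0.15 rad; 0.8 mm clearance all round).
- shaft (a joint): How far the spring-loaded shaft is pressed down: 0 = out, 0.005 m = fully in against its stop. Needs about 5 N to start and 13 N at the stop; springs back when let go.
- ink_jar: Squat black ink jar, 54 mm diameter, 57 mm tall, a bystander to be left alone. Origin: centre of its underside.
- blue_bottle: Dark blue paint bottle, 42 mm diameter, 115 mm tall, a bystander to be left alone. Origin: centre of its underside.
- red_bottle: Red paint bottle, 42 mm diameter, 125 mm tall, a bystander to be left alone. Origin: centre of its underside.
- cup: Blue-grey water cup, 85 mm diameter, 93 mm tall, a bystander to be left alone. Origin: centre of its underside.
- eraser: Small blue and white eraser, 23 x 45 x 13 mm, a bystander to be left alone. Origin: centre of its underside.
Things that resemble listed ones, but are neither listed nor needed, are in the scene too. Leave any green or purple look-alike of the print_block alone. What is shaped like the knob but green is not meant.

How it is judged:
By the outcome, as a careful person would: the job done as asked, in the order asked, and still so for the second after the job is handed in, while the arm keeps its last pose, push and grip.
It also fails if it takes over 72 s, if anything falls off the work surface, if the arm or the gripper's body presses on something with over 40 N, if the wrist force passes 120 N, or if a joint passes its speed limit or range.

### The arm

A 7-joint arm with a two-finger parallel gripper is mounted at the origin on a cart in front of the work surface, level with it; the furniture and walls round the work are solid. World frame = base frame: x ahead of the robot, y to its left, z up, the work surface at z = 0. Lengths are in m, angles in degrees, forces in N, time in s.
With the tool pointing down it reaches from about 0.425 to 0.975 m from the base axis. Payload 16.7 kg.
Tool frame: the origin (TCP) lies between the finger pads; the fingertips stand 11 mm ahead of it and the grasp point (between the pads) lies 8 mm behind it; z points along the fingers, y is the line along which they close (so a half turn about z gives the same grasp; the last joint's range is limited). The gripper opens to 85 mm and grips with 20 to 120 N. Pads are 22 mm wide; open, the fingers measure 114 mm over their backs; the gripper's body (76 mm by 85 mm) begins 54 mm behind the grasp point. The pads swing forward as they close: fully open they stand 13 mm farther back than shut.
Start: joints at [-77.607, 24.414, 4.234, 92.017, -1.954, 63.644, -3.845], TCP at [0.241, 0.63, 0.205] pointing down, gripper open.
Joint ranges: [-163.25, 163.25], [-28.42, 122.38], [-70.27, 78.77], [12.13, 141.07], [-58.53, 238.53], [9.26, 117.41], [-156.51, 156.51]. Speed limits (degrees/s): [108.29, 108.29, 136.94, 136.94, 172.46, 172.46, 172.46].

### API

Orientations are given as [roll, pitch, yaw] about the fixed x, y, z axes, in that order (R = Rz(yaw) Ry(pitch) Rx(roll)).
In Python, from cell import env gives the robot as it stands. Calls block until the motion is done:
- env.move_ptp(position, orientation): joint-space move of the TCP to a pose.
- env.move_straight(position, frame=None, feed=0.15, guard=None): straight line of the TCP; frame=None keeps the orientation; feed is the mean speed in m/s. With guard (N) it stops when the force on the tool has changed by that much, and returns True; else False.
- env.move_j(angles): joint-space move.
- env.command_gripper(opening): finger opening in m; the grip force is fixed at half the most; returns when the fingers have stopped.
- env.hold(seconds).
- env.solve_ik(position, orientation): joint angles nearest the present ones, or None.
- env.get_obs(): the state.
- env.read_camera(name): name is "side" or "top" or "wrist"; returns (picture, depth): 420x560x3 uint8, blue, green, red; 420x560 float32, m along the optical axis (not along the pixel's ray), 0 where there is no reading.
- env.calibration(name): a dict with "fx", "fy", "cx", "cy" (pixels), "extrinsics" (4x4, takes a point from camera to world coordinates). Camera axes: x right, y up, looking along -z (the intrinsics and any distortion apply to the point x, -y, -z); pixel columns grow to the right and rows downward; lengths in m; the calibration is good to about 2 mm. The wrist camera is an equidistant fisheye: a pixel r from the principal point sees the ray r / f radians off the axis. A picture is of the moment at which its call begins: read the wrist's pose just before it. calibration takes no time and is no camera call; for the wrist camera it gives the pose at the moment of the call.
A pose or a line that the arm cannot do raises env.PlanningError and nothing moves.
- env.close_job(): hands the job in; it is judged then, once.
The state is a dict: "time_s": time; "joints": joint angles; "joint_velocities": joint speeds; "joint_efforts": joint torques, N m; "tcp_pos": TCP position; "tool_rot": TCP orientation; "force": force on the tool from outside, world axes, zero at the start; "wrist_torque": the same for the moment, N m; "grip_width": finger opening in m; "gripper_force": force on a finger pad.
Only numpy, scipy, OpenCV 4.12 (cv2) and the standard library are available. Lean on these libraries where they do the work, as an engineer would, in place of code of your own. Each camera call takes 0.05 s, during which the arm holds its last target. There are 200 camera calls.

## Working session

There is one attempt and no reset: what is moved stays moved. The work goes in short steps, each a Python script; the robot and the scene stay as the last script left them, time stands still between calls to the robot, and variables do not carry over. Pictures are saved under pics/ and viewed, at most 10 in all, crops included, and the job is handed in when it is done.

```bash
mkdir -p pics; ls
python3 - <<'E'
from cell import env
import cv2,numpy as np
for n in ["top","side"]:
    p,d=env.read_camera(n); cv2.imwrite(f"pics/{n}0.png",p); np.save(f"{n}0.npy",d)
    c=env.calibration(n); print(n,c)
print(env.get_obs())
E
```

```text
pics
top {'fx': 393.23339652054017, 'fy': 393.23339652054017, 'cx': 279.9550116568268, 'cy': 209.37057841013066, 'extrinsics': array([[-0.01491624,  0.98319254, -0.18196137,  0.29017565],
       [-0.99987333, -0.01365634,  0.00817499,  0.1336336 ],
       [ 0.00555266,  0.18206026,  0.9832717 ,  1.34648259],
       [ 0.        ,  0.        ,  0.        ,  1.        ]])}
side {'fx': 474.43352688761786, 'fy': 474.43352688761786, 'cx': 278.1518953497368, 'cy': 212.67512513693123, 'extrinsics': array([[ 0.84234549,  0.33989361, -0.41824205,  0.01257817],
       [-0.53887493,  0.51931782, -0.66326678, -0.68761174],
       [-0.00823959,  0.78407993,  0.62060516,  0.86350835],
       [ 0.        ,  0.        ,  0.        ,  1.        ]])}
{'time_s': 0.1, 'joints': array([-77.60668181,  24.44684948,   4.2315543 ,  92.05108017,
        -1.95397056,  63.64491601,  -3.84411269]), 'joint_velocities': array([ 0.03079665, -0.23138834,  0.0335073 , -0.04566136,  0.01791066,
        0.03171884, -0.01845457]), 'joint_efforts': array([ 7.25370948e-03, -9.51525736e+01,  3.77105087e+00, -4.64402211e+01,
        1.96918059e-02,  6.47691355e-03,  5.57747580e-05]), 'tcp_pos': array([0.24132198, 0.62992229, 0.20455229]), 'tool_rot': array([-1.79929482e+02,  4.90724586e-03,  1.59039335e+02]), 'force': array([0.36301405, 0.00447238, 0.06646523]), 'wrist_torque': array([-0.0349656 ,  0.01305682,  0.03015541]), 'gripper_force': 0.0, 'grip_width': 0.08526635573691418}
```

View pics/top0.png

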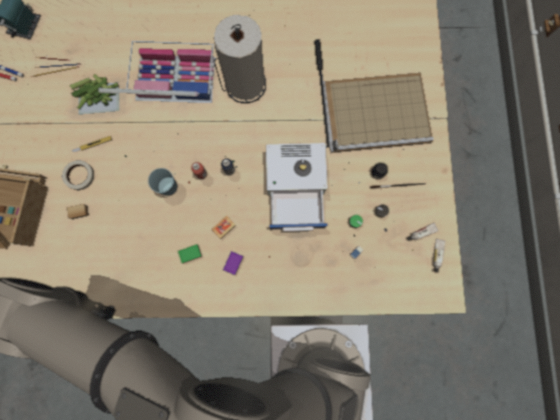

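View pics/side0.png

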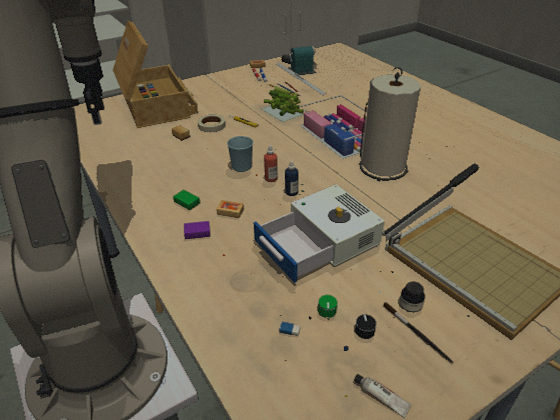

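Top view: the block candidates are the orange-picture block (223,227), green look-alike (190,253) and purple look-alike (233,263). The knob candidates are the black knob (381,211), ink jar (379,171, no ring) and green knob (356,221). I choose (223,227) and (381,211). The unit is at about (297,167), with its drawer front at (298,228).

```bash
cat > h.py <<'E'
from cell import env
import cv2,numpy as np
def ray(n,uv,cal=None):
    c=cal or env.calibration(n); x=(uv[0]-c["cx"])/c["fx"]; y=(uv[1]-c["cy"])/c["fy"]
    if n=="wrist":
        r=np.hypot(x,y); s=np.sin(r)/r if r>1e-9 else 1; v=np.array([x*s,-y*s,-np.cos(r)])
    else: v=np.array([x,-y,-1.])
    E=c["extrinsics"]; return E[:3,3],E[:3,:3]@v
def onz(n,uv,z,cal=None):
    o,d=ray(n,uv,cal); return o+d*(z-o[2])/d[2]
def px(n,P,cal=None):
    c=cal or env.calibration(n); E=c["extrinsics"]; q=E[:3,:3].T@(np.array(P)-E[:3,3]); q=q*[1,-1,-1]
    rr=np.hypot(q[0],q[1])
    k=np.arctan2(rr,q[2])/max(rr,1e-9) if n=="wrist" else 1/q[2]
    return np.array([c["cx"]+c["fx"]*q[0]*k,c["cy"]+c["fy"]*q[1]*k])
E
python3 - <<'E'
from h import *
for k,uv,z in [("block",(223,227),.022),("knob",(381,211),.032),("shaft",(303,168),.11),("front",(298,228),.075),("green",(190,253),.02),("purple",(233,263),.02),("blueb",(228,166),.11),("gknob",(356,221),.03),("eraser",(357,253),.013),("jar",(379,171),.057)]: print(k,onz("top",uv,z).round(3))
print([ (k,onz("top",uv,.085).round(3)) for k,uv in [("c1",(268,144)),("c2",(326,144)),("c3",(326,191)),("c4",(267,191))]])
t=cv2.imread("pics/top0.png"); s=cv2.imread("pics/side0.png")
f=lambda im,x,y,w: cv2.resize(im[y:y+w*3//4,x:x+w],(400,300),interpolation=cv2.INTER_CUBIC)
cv2.imwrite("pics/crop.png",np.vstack([np.hstack([f(t,180,200,80),f(t,340,155,80)]),np.hstack([f(s,170,180,80),f(s,300,275,130)])]))
E
```

```text
block [0.477 0.317 0.022]
knob [ 0.523 -0.221  0.032]
shaft [0.655 0.046 0.11 ]
front [0.463 0.065 0.075]
green [0.391 0.427 0.02 ]
purple [0.355 0.282 0.02 ]
blueb [0.665 0.291 0.11 ]
gknob [ 0.49  -0.134  0.03 ]
eraser [ 0.383 -0.136  0.013]
jar [ 0.657 -0.216  0.057]
[('c1', array([0.748, 0.16 , 0.085])), ('c2', array([ 0.745, -0.035,  0.085])), ('c3', array([ 0.583, -0.029,  0.085])), ('c4', array([0.586, 0.165, 0.085]))]
```

View pics/crop.png

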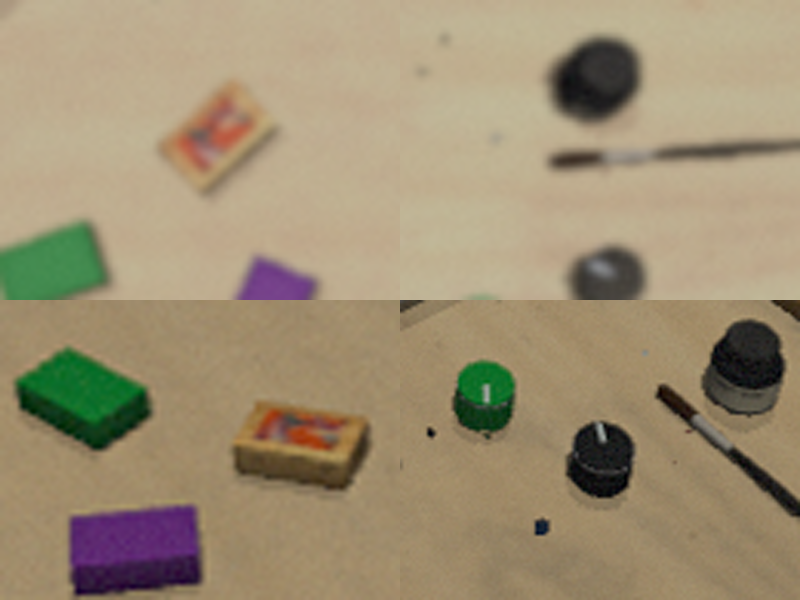

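The crop confirms the choice: top-left and bottom-left show the wooden block with the orange picture, and the black knob with a white line at bottom-right is distinct from the ink jar. Next I look with the wrist camera above the block.

Run:
```python
from h import *
env.move_ptp([.45,.317,.25],[180,0,180])
c=env.calibration("wrist"); p,d=env.read_camera("wrist"); cv2.imwrite("pics/w1.png",p); np.save("w1.npy",d)
print(env.get_obs()["time_s"],c,px("wrist",[.477,.317,.022],c))
np.savez("w1c.npz",**c)
```

```text
1.5667 {'fx': 325.19226210127806, 'fy': 325.19226210127806, 'cx': 281.47404129213953, 'cy': 214.59674418109313, 'extrinsics': array([[-2.15778516e-04, -9.51275893e-01, -3.08340930e-01,
         3.70587366e-01],
       [ 9.99999877e-01, -6.74271289e-05, -4.91782545e-04,
         3.18221814e-01],
       [ 4.47030336e-04, -3.08340998e-01,  9.51275790e-01,
         4.18518150e-01],
       [ 0.00000000e+00,  0.00000000e+00,  0.00000000e+00,
         1.00000000e+00]])} [280.34717128 197.92774995]
```

View pics/w1.png

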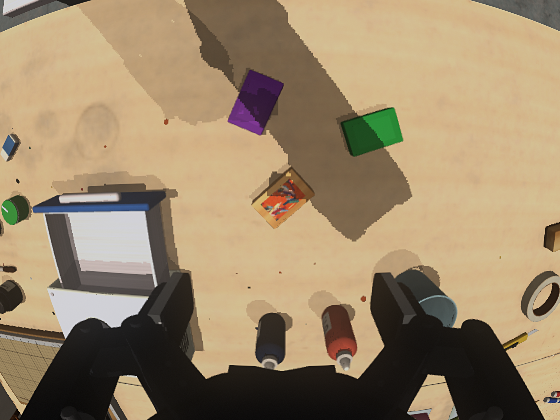

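The wrist image shows the block at (282,197), purple at (256,101), green at (372,131) and the open drawer at (110,245). I measure the block and the unit from this image's depth.

```bash
cat >> h.py <<'E'
def cloud(n,d,cal):
    v,u=np.mgrid[:420,:560].astype(float); x=(u-cal["cx"])/cal["fx"]; y=(v-cal["cy"])/cal["fy"]
    if n=="wrist":
        r=np.hypot(x,y)+1e-9; t=np.tan(np.minimum(r,1.4))/r; x,y=x*t,y*t
    q=np.stack([x*d,-y*d,-d],-1); P=q@cal["extrinsics"][:3,:3].T+cal["extrinsics"][:3,3]; P[d<=0]=np.nan; return P
def rect(P2):
    r=cv2.minAreaRect((P2*1000).astype(np.float32)); b=cv2.boxPoints(r); e=[b[1]-b[0],b[2]-b[1]]; e.sort(key=np.linalg.norm)
    return np.array(r[0]).round(1),[round(float(np.linalg.norm(a)),1) for a in e],np.degrees(np.arctan2(e[0][1],e[0][0])).round(1) # angle of short side
E
python3 - <<'E'
from h import *
c=dict(np.load("w1c.npz")); d=np.load("w1.npy"); P=cloud("wrist",d,c); z=P[...,2]; p=cv2.imread("pics/w1.png")
print("table z",np.nanmedian(z[225:260,200:260]))
m=np.zeros((420,560),bool); m[160:235,240:320]=1
print("block",rect(P[m&(z>.016)&(z<.03)][:,:2]),np.nanmedian(z[m&(z>.016)]))
# colour check: top contour by ray
hsv=cv2.cvtColor(p,cv2.COLOR_BGR2HSV)
ct=cloud("top",np.load("top0.npy"),env.calibration("top")); zt=ct[...,2]
m=np.zeros((420,560),bool); m[135:240,255:335]=1
s=m&(abs(zt-.085)<.006); Q=ct[s][:,:2]; Q=Q[(Q[:,0]>.57)&(Q[:,0]<.76)]; print("unit top",len(Q),rect(Q),np.median(zt[s]))
for n,C in (("top",ct),("wrist",P)):
    X=C.reshape(-1,3); X=X[np.isfinite(X).all(1)]
    f=X[(X[:,0]>.42)&(X[:,0]<.50)&(abs(X[:,1]-.065)<.12)&(X[:,2]>.066)&(X[:,2]<.09)]; print("panel",n,len(f),rect(f[:,:2]),np.median(f[:,2]))
    f=X[(X[:,0]>.42)&(X[:,0]<.56)&(abs(X[:,1]-.065)<.06)&(X[:,2]<.03)&(X[:,2]>.012)]; print("floor",len(f),rect(f[:,:2]),np.median(f[:,2]))
E
```

```text
table z -0.0007090755863636278
block (array([478.8, 319.9]), [45.6, 70.3], np.float32(42.5)) 0.021993403938818573
unit top 2640 (array([670.6,  69. ]), [160.3, 199.4], np.float32(0.6)) 0.08447104302775355
panel top 211 (array([475.6,  66.6]), [29.7, 186.8], np.float32(1.7)) 0.07292641881785888
floor 675 (array([512.9,  64.2]), [91.5, 117.3], np.float32(-0.7)) 0.017233036657328116
panel wrist 1042 (array([472.8,  68. ]), [13.3, 192.0], np.float32(-0.4)) 0.07435901594013505
floor 2757 (array([514.,  65.]), [92.0, 119.9], np.float32(0.0)) 0.017939424057484554
```

Run:
```python
from h import *
o=[180,0,132.5]
env.command_gripper(.068)
env.move_ptp([.4788,.3199,.09],o)
print(env.move_straight([.4788,.3199,.012],feed=.12,guard=12))
env.command_gripper(.03); s=env.get_obs(); print(s["time_s"],s["tcp_pos"],s["grip_width"],s["gripper_force"])
env.move_straight([.4788,.3199,.16],feed=.25)
env.move_ptp([.528,.066,.16],[180,0,180])
print(env.get_obs()["grip_width"])
c=env.calibration("wrist"); p,d=env.read_camera("wrist"); cv2.imwrite("pics/w2.png",p); np.save("w2.npy",d); np.savez("w2c.npz",**c)
P=cloud("wrist",d,c);X=P.reshape(-1,3); X=X[np.isfinite(X).all(1)]
f=X[(X[:,0]>.42)&(X[:,0]<.50)&(abs(X[:,1]-.065)<.12)&(X[:,2]>.068)&(X[:,2]<.09)]; print("panel",len(f),rect(f[:,:2]),f[:,0].min(),f[:,0].max())
```

```text
False
3.8833 [0.47885048 0.31998339 0.0121757 ] 0.029881250556457833 0.0
0.02992492356661432
panel 2936 (array([474. ,  67.2]), [10.8, 190.2], np.float32(0.7)) 0.4676019473989002 0.480247622219068
```

View pics/w2.png

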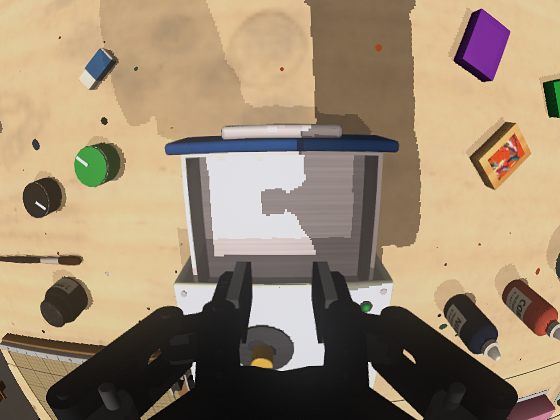

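The wrist view shows the block still on the table at (500,157), so the grasp missed. The drawer is clear. I re-measure the block.

```bash
python3 - <<'E'
from h import *
c=dict(np.load("w2c.npz")); d=np.load("w2.npy"); P=cloud("wrist",d,c); z=P[...,2]
m=np.zeros((420,560),bool); m[115:200,465:540]=1
q=P[m&(z>.012)&(z<.04)]; print("block",rect(q[:,:2]),np.nanmedian(q[:,2]))
X=P.reshape(-1,3); X=X[np.isfinite(X).all(1)]
print("table z near",np.nanmedian(z[200:230,430:470]))
# fingers in w2: finger tip height
m=np.zeros((420,560),bool); m[255:300,215:345]=1
g=P[m&(z>.11)]; print("fingers",g.min(0),g.max(0));
E
python3 - <<'E'
from h import *
p=[.4788-.0,.3199,.16]
s=env.get_obs(); print(s["time_s"],s["tcp_pos"],s["tool_rot"])
E
```

```text
block (array([479.5, 318.9]), [46.7, 70.3], np.float32(42.5)) 0.022008340176634944
table z near -0.0006286543995890903
fingers [0.51529766 0.03829291 0.18551359] [0.5386089  0.09551357 0.22588976]
5.875 [0.52785209 0.06700161 0.15957048] [-1.79997066e+02 -3.73840397e-02 -1.79972908e+02]
```

Run:
```python
from h import *
c=dict(np.load("w2c.npz")); d=np.load("w2.npy"); P=cloud("wrist",d,c)
for col in (240,245,318,323):
    print(col,[(r,P[r,col].round(3).tolist()) for r in range(256,300,6)])
c=dict(np.load("w1c.npz")); d=np.load("w1.npy"); P=cloud("wrist",d,c)
for col in (183,380):
    print("open",col,[(r,P[r,col].round(3).tolist()) for r in range(264,300,6)])
```

```text
240 [(256, [0.595, 0.023, 0.018]), (262, [0.516, 0.048, 0.192]), (268, [0.517, 0.048, 0.198]), (274, [0.517, 0.049, 0.202]), (280, [0.517, 0.049, 0.208]), (286, [0.517, 0.05, 0.213]), (292, [0.517, 0.051, 0.218]), (298, [0.517, 0.051, 0.222])]
245 [(256, [0.595, 0.028, 0.017]), (262, [0.517, 0.05, 0.19]), (268, [0.517, 0.051, 0.197]), (274, [0.517, 0.051, 0.202]), (280, [0.517, 0.051, 0.207]), (286, [0.517, 0.052, 0.213]), (292, [0.519, 0.052, 0.214]), (298, [0.522, 0.052, 0.214])]
318 [(256, [0.595, 0.105, 0.019]), (262, [0.517, 0.084, 0.19]), (268, [0.517, 0.084, 0.197]), (274, [0.517, 0.083, 0.202]), (280, [0.517, 0.083, 0.208]), (286, [0.517, 0.082, 0.213]), (292, [0.519, 0.082, 0.214]), (298, [0.522, 0.082, 0.214])]
323 [(256, [0.595, 0.111, 0.018]), (262, [0.516, 0.086, 0.192]), (268, [0.517, 0.086, 0.198]), (274, [0.517, 0.085, 0.202]), (280, [0.517, 0.085, 0.208]), (286, [0.517, 0.084, 0.213]), (292, [0.517, 0.083, 0.218]), (298, [0.517, 0.083, 0.221])]
open 183 [(264, [0.583, 0.173, 0.0]), (270, [0.594, 0.171, -0.001]), (276, [0.438, 0.275, 0.298]), (282, [0.44, 0.276, 0.3]), (288, [0.443, 0.275, 0.3]), (294, [0.445, 0.276, 0.302])]
open 380 [(264, [0.583, 0.465, -0.0]), (270, [0.594, 0.466, -0.0]), (276, [0.439, 0.362, 0.297]), (282, [0.44, 0.361, 0.3]), (288, [0.442, 0.361, 0.301]), (294, [0.445, 0.361, 0.301])]
```

The depth puts the fingertips about 27 mm behind the TCP at 30 mm opening, not 11 mm ahead. That explains the miss: the fingers closed above the block. A guarded descent will measure the actual tip height.

Run:
```python
from h import *
o=[180,0,132.5]
env.move_straight([.528,.066,.18],feed=.25)
env.move_ptp([.479,.3195,.10],o)
env.command_gripper(.062)
env.move_straight([.479,.3195,.0],feed=.15,guard=10)
print(env.get_obs()["tcp_pos"])
print(env.move_straight([.479,.3195,-.05],feed=.025,guard=6)); s=env.get_obs(); print(s["time_s"],s["tcp_pos"],s["force"],s["grip_width"])
```

```text
[0.47941707 0.31973997 0.00063556]
True
9.775 [ 0.4790013   0.3195115  -0.03163922] [-2.55817868 -1.5879211  12.50252314] 0.06229300709653593
```

Contact came at TCP z = -0.0316, which agrees with the depth reading, so I use the measured offset. I grip 5 mm higher.

Run:
```python
from h import *
env.move_straight([.479,.3195,-.0265],feed=.05)
env.command_gripper(.03); s=env.get_obs(); print(s["time_s"],s["tcp_pos"],s["grip_width"],s["gripper_force"])
env.move_straight([.479,.3195,.12],feed=.25)
env.move_ptp([.528,.067,.13],[180,0,180])
s=env.get_obs(); print(s["time_s"],s["tcp_pos"],s["grip_width"],s["gripper_force"])
c=env.calibration("wrist"); p,d=env.read_camera("wrist"); cv2.imwrite("pics/w3.png",p); np.save("w3.npy",d); np.savez("w3c.npz",**c)
P=cloud("wrist",d,c); X=P.reshape(-1,3); X=X[np.isfinite(X).all(1)]
f=X[(X[:,0]>.47)&(X[:,0]<.58)&(abs(X[:,1]-.067)<.022)&(X[:,2]>.125)&(X[:,2]<.21)]; print(len(f),f.min(0),f.max(0),np.median(f,0))
```

```text
10.3333 [ 0.47897474  0.31950507 -0.02639635] 0.04406349959606559 61.813809871673584
12.25 [0.52773372 0.06774479 0.12938012] 0.043428354703537335 61.06238007545471
15003 [0.49217381 0.04500071 0.15733345] [0.56317057 0.08899909 0.2099479 ] [0.51820175 0.066659   0.17783545]
```

Run:
```python
from h import *
env.move_straight([.528,.067,.02],feed=.2)
print(env.move_straight([.528,.067,-.0066],feed=.04,guard=6)); print(env.get_obs()["tcp_pos"])
env.command_gripper(.062)
env.move_straight([.528,.067,.11],feed=.25)
c=env.calibration("wrist"); p,d=env.read_camera("wrist"); P=cloud("wrist",d,c); X=P.reshape(-1,3); X=X[np.isfinite(X).all(1)]
f=X[(X[:,0]>.482)&(X[:,0]<.59)&(abs(X[:,1]-.067)<.07)&(X[:,2]>.03)&(X[:,2]<.055)]; print("block in",len(f),rect(f[:,:2]),np.median(f[:,2]))
f=X[(X[:,0]>.44)&(X[:,0]<.50)&(abs(X[:,1]-.067)<.045)&(X[:,2]>.058)&(X[:,2]<.09)]; print("bar x",f[:,0].min())
env.command_gripper(0)
env.move_ptp([.430,.067,.11],[180,0,180])
env.move_straight([.430,.067,.022],feed=.2)
print(env.move_straight([.60,.067,.022],feed=.07,guard=18)); s=env.get_obs(); print(s["time_s"],s["tcp_pos"],s["force"])
p,d=env.read_camera("side"); cv2.imwrite("pics/s4.png",cv2.resize(p[150:360,220:500],(800,600)))
```

```text
False
[ 0.52806767  0.06695706 -0.0065833 ]
block in 5025 (array([527.8,  67.3]), [45.3, 70.3], np.float32(89.8)) 0.040071497629478925
bar x 0.4575152443666913
True
18.15 [0.55894477 0.06686572 0.02111083] [-0.90031066  0.55228921  0.58076983]
```

View pics/s4.png

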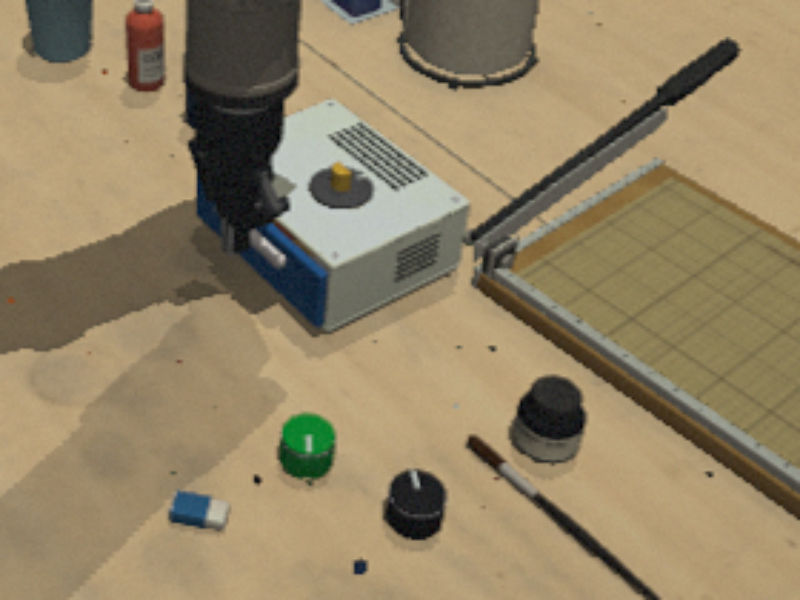

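The side crop shows the drawer shut: the blue front at (270,250) is flush with the unit. The boss with its brass shaft and tick is at (342,183), and the knob at (415,505). Next are a confirming nudge and close wrist views of the shaft and knob.

Run:
```python
from h import *
x=env.get_obs()["tcp_pos"][0]
print(env.move_straight([x+.003,.067,.022],feed=.03,guard=15),env.get_obs()["tcp_pos"],env.get_obs()["force"])
env.move_straight([.53,.067,.022],feed=.2); env.move_straight([.53,.067,.18],feed=.35)
out=[]
for n,xy,z in (("shaft",(.625,.046),.2),("knob",(.50,-.221),.13)):
    env.move_ptp([*xy,z],[180,0,180]); env.hold(.15)
    c=env.calibration("wrist"); p,d=env.read_camera("wrist"); np.save(f"{n}.npy",d); np.savez(f"{n}c.npz",**c); cv2.imwrite(f"pics/{n}_raw.png",p)
    T=[.655,.046,.09] if n=="shaft" else [.523,-.221,.032]
    u,v=px("wrist",T,c).astype(int); u=max(u,55);v=max(v,55); print(n,u,v,env.get_obs()["time_s"])
    out.append(cv2.resize(p[v-55:v+55,u-55:u+55],(400,400),interpolation=cv2.INTER_CUBIC))
cv2.imwrite("pics/w5.png",np.hstack(out))
```

```text
True [0.55855651 0.06679993 0.02078377] [ 0.28234642  0.52662142 -0.67810147]
shaft 280 235 19.9833
knob 279 230 21.3417
```

View pics/w5.png

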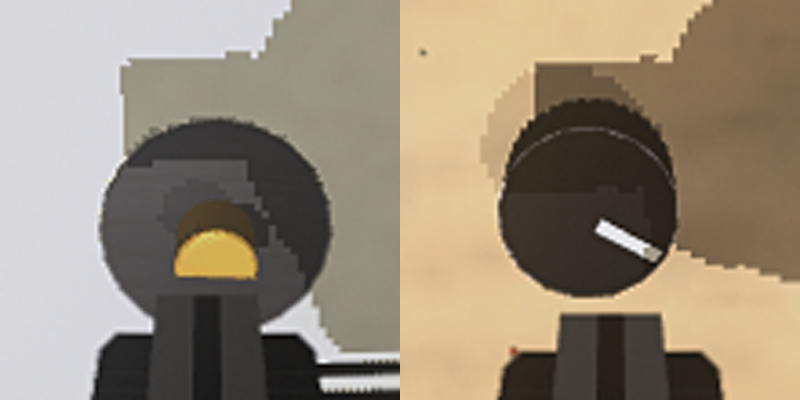

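Left is the wrist close-up of the boss: the bright brass D-tip at (216,253) has its flat at the bottom of the picture, toward world +x. Right is the knob, with its top centre at about (588,212) and the white line pointing to the lower right at (630,241). I measure both by colour mask and rays.

Run:
```python
from h import *
# shaft
c=dict(np.load("shaftc.npz")); p=cv2.imread("pics/shaft_raw.png"); d=np.load("shaft.npy"); P=cloud("wrist",d,c)
h=cv2.cvtColor(p,cv2.COLOR_BGR2HSV); m=cv2.inRange(h,(15,100,150),(35,255,255)); m[:, :240]=0; m[:,320:]=0; m[:180]=0;m[270:]=0
ct=max(cv2.findContours(m,0,1)[0],key=cv2.contourArea)[:,0]
W=np.array([onz("wrist",q,.11,c)[:2] for q in ct.astype(float)])
(cc,r)=cv2.minEnclosingCircle((W*1000).astype(np.float32)); print("shaft",cc,2*r,"x range",W[:,0].min(),W[:,0].max())
L=W[(W[:,0]>W[:,0].max()-.0012)]; L=np.array([W[np.abs(W[:,1]-y)<.0006][:,0].max() for y in np.linspace(W[:,1].min()+.002,W[:,1].max()-.002,12)]); print("flat x along y",L.round(4))
mz=P[m>0]; print("depth z",np.median(mz,0)) 
X=P.reshape(-1,3); X=X[np.isfinite(X).all(1)]
# tick on boss: bright pixels near boss z=.09
# knob
c=dict(np.load("knobc.npz")); p=cv2.imread("pics/knob_raw.png"); d=np.load("knob.npy"); P=cloud("wrist",d,c); z=P[...,2]
s=(abs(z-.032)<.003)&(np.hypot(P[...,0]-.523,P[...,1]+.221)<.04); print("knob top z",np.median(z[s]),"pts",s.sum())
(cc,r)=cv2.minEnclosingCircle((P[s][:,:2]*1000).astype(np.float32)); print("knob",cc,2*r)
h=cv2.cvtColor(p,cv2.COLOR_BGR2HSV); w=s&(h[...,2]>120)&(h[...,1]<90)
Q=P[w&(np.hypot(P[...,0]-cc[0]/1e3,P[...,1]-cc[1]/1e3)<.0195)][:,:2]*1000; vx,vy,_,_=cv2.fitLine(Q.astype(np.float32),2,0,.01,.01).ravel()
mid=Q.mean(0)-cc; print("line n",len(Q),"mid dir",np.degrees(np.arctan2(mid[1],mid[0])),"fit",np.degrees(np.arctan2(vy,vx)),"mid r",np.hypot(*mid))
# via top camera for shaft & unit
cT=env.calibration("top"); t,dt=env.read_camera("top"); cv2.imwrite("pics/top6.png",t); PT=cloud("top",dt,cT)
ss=(abs(PT[...,2]-.09)<.003); ss[:150]=0; ss[185:]=0; ss[:,:290]=0; ss[:,318:]=0; print("boss top-cam",rect(PT[ss][:,:2]))
```

```text
shaft (663.1688232421875, 48.72323989868164) 19.365896224975586 x range 0.6540786004552667 0.6664474275251453
flat x along y [0.6655 0.6655 0.6655 0.6655 0.6655 0.6655 0.6655 0.6655 0.6655 0.6664
 0.6664 0.6655]
depth z [nan nan nan]
knob top z 0.03190286150708138 pts 1807
knob (527.018310546875, -225.00628662109375) 44.25188446044922
line n 70 mid dir 58.89229273963662 fit 59.50583 mid r 11.101968714033521
boss top-cam (array([665.6,  42.7]), [90.1, 118.2], np.float32(88.8))
```

Run:
```python
from h import *
kx,ky=.527,-.225
for g,pl in ((-120.8,180),(59.2,0)):
    a=env.solve_ik([kx,ky,-.024],[180,0,g]); b=env.solve_ik([.6634,.0487,.07],[180,0,pl]); print(g,None if a is None else a.round(0),None if b is None else b.round(0))
g=-120.8
env.command_gripper(.065)
env.move_ptp([kx,ky,.06],[180,0,g])
print(env.move_straight([kx,ky,-.024],feed=.1,guard=8))
env.command_gripper(.03); s=env.get_obs(); print(s["time_s"],s["tcp_pos"],s["grip_width"],s["gripper_force"])
env.move_straight([kx,ky,.14],feed=.25)
env.move_ptp([.6634,.0487,.14],[180,0,180]); env.hold(.2)
s=env.get_obs(); print(s["time_s"],s["tcp_pos"],s["tool_rot"],s["grip_width"],s["force"])
c=env.calibration("wrist"); p,d=env.read_camera("wrist"); np.save("w7.npy",d); np.savez("w7c.npz",**c); cv2.imwrite("pics/w7_raw.png",p)
cv2.imwrite("pics/w7.png",cv2.resize(p[200:380,160:400],(800,600)))
```

```text
-120.8 [ 30.  33. -17. 113.  16.  36. 152.] [-17.  32.  10. 100.  -7.  49.  86.]
59.2 [-10.  38.  35. 116. -35.  37.  18.] [-45.  43.  53. 102. -41.  57. -65.]
False
24.3167 [ 0.52749561 -0.22527054 -0.02301414] 0.042552020634932505 59.521313309669495
26.6833 [0.66335513 0.04754921 0.13995984] [-1.79984222e+02 -3.26940048e-03  1.79939699e+02] 0.04253592164752322 [ 0.5371725  -0.51298496 -0.91466606]
```

View pics/w7.png

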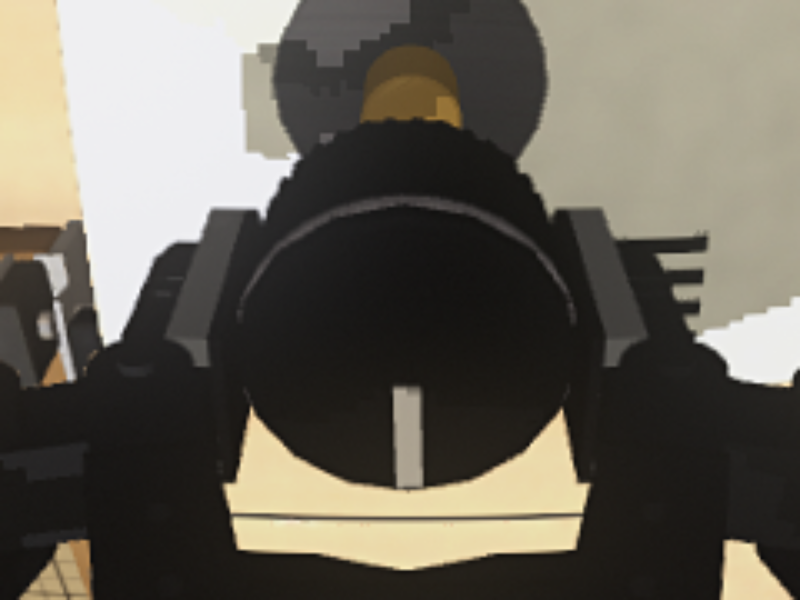

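The knob is held with its line pointing straight down in the image (407,440), i.e. along +x, and the boss and shaft are visible behind it at (411,95). I measure the in-hand knob centre against the shaft.

Run:
```python
from h import *
c=dict(np.load("w7c.npz")); p=cv2.imread("pics/w7_raw.png"); P=cloud("wrist",np.load("w7.npy"),c); z=P[...,2]
n=np.hypot(P[...,0]-.6634,P[...,1]-.0487)<.035
q=P[n&(z>.12)]; 
zt=np.median(P[285:310,270:292].reshape(-1,3)[:,2]); print("top z",zt,"(expected)",.14+.024+.032)
s=n&(abs(z-zt)<.0015)&(abs(P[...,1]-.0487)<.0215); Q=P[s][:,:2]*1000
cc,r=cv2.minEnclosingCircle(Q.astype(np.float32)); print("knob in hand",cc,2*r,Q.min(0),Q.max(0))
h=cv2.cvtColor(p,cv2.COLOR_BGR2HSV); w=s&(h[...,2]>110)&(P[...,0]>.664)
L=P[w][:,:2]*1000; vx,vy,_,_=cv2.fitLine(L.astype(np.float32),2,0,.01,.01).ravel(); print(len(L),np.degrees(np.arctan(vy/vx)),L.mean(0))
# boss from same image and from 'shaft' image
for nm,C in (("w7",P),("shaft",cloud("wrist",np.load("shaft.npy"),dict(np.load("shaftc.npz"))))):
    b=C[(np.hypot(C[...,0]-.6634,C[...,1]-.0487)<.036)&(abs(C[...,2]-.09)<.002)][:,:2]*1000
    print(nm,len(b),cv2.minEnclosingCircle(b.astype(np.float32)) if len(b) else 0,b.min(0),b.max(0))
```

```text
top z 0.1948324816614917 (expected) 0.196
knob in hand (662.7680053710938, 49.48910140991211) 46.40115737915039 [641.30603007  27.22862606] [684.37239932  70.1138332 ]
272 2.3306699 [675.2669299   47.98302667]
w7 2726 ((663.5938110351562, 48.767333984375), 29.633716583251953) [634.23179215  19.18040606] [681.12493906  77.85902169]
shaft 1938 ((663.8226928710938, 48.58617401123047), 29.990320205688477) [633.9761787   19.84349389] [690.40840256  77.97502344]
```

```bash
cat >> h.py <<'E'
def goto(t,feed=.05,n=2):
    cmd=np.array(t,float)
    for _ in range(n):
        env.move_straight(cmd.tolist(),feed=feed); env.hold(.15); e=np.array(t)-env.get_obs()["tcp_pos"]; cmd=cmd+e
    env.move_straight(cmd.tolist(),feed=feed); env.hold(.1); return cmd
E
python3 - <<'E'
from h import *
cmd=goto([.6643,.0486,.092]); s=env.get_obs(); print(cmd,s["tcp_pos"],s["time_s"],s["force"])
hit=env.move_straight([cmd[0],cmd[1],.079],feed=.02,guard=5); s=env.get_obs(); print(hit,s["tcp_pos"],s["time_s"],s["force"],s["tool_rot"])
E
```

```text
[0.66432427 0.04861432 0.09197801] [0.6643554  0.04858695 0.09200587] 28.7417 [ 0.46409283 -0.22129028 -0.84206215]
False [0.66439123 0.04862488 0.07906444] 29.5417 [-0.14938884  0.22040114 -0.16464947] [1.79998816e+02 5.31633748e-03 1.79999877e+02]
```

The knob slid onto the shaft without force. Now I press it home.

Run:
```python
from h import *
x,y=.66435,.0486
for z in (.075,.0735,.072,.0705,.069,.068,.067,.066,.065,.064):
    hit=env.move_straight([x,y,z],feed=.02,guard=30); env.hold(.1); s=env.get_obs(); print(z,hit,s["tcp_pos"].round(4),s["force"].round(1),s["grip_width"].round(4))
    if hit or s["force"][2]>24: break
print(s["time_s"])
```

```text
Traceback (most recent call last):
AttributeError: 'float' object has no attribute 'round'
```

Run:
```python
from h import *
x,y=.66435,.0486
for z in (.0735,.072,.0705,.069,.068,.067,.066,.065,.064):
    hit=env.move_straight([x,y,z],feed=.02,guard=30); env.hold(.1); s=env.get_obs(); print(z,hit,s["tcp_pos"].round(4),s["force"].round(1),round(s["grip_width"],4))
    if hit or s["force"][2]>24: break
print(s["time_s"])
```

```text
0.0735 False [0.6643 0.0486 0.0735] [-0.1  0.6 -1.9] 0.0423
0.072 False [0.6645 0.0486 0.0722] [-0.6 -0.3  3.3] 0.0424
0.0705 False [0.6646 0.0486 0.0707] [-0.4  0.1  6.2] 0.0424
0.069 False [0.6646 0.0486 0.0694] [-1.4 -1.   8.6] 0.0427
0.068 False [0.6646 0.0486 0.0685] [-1.8 -0.8  9.8] 0.0425
0.067 False [0.6647 0.0486 0.0679] [-3.2 -0.7 14.5] 0.0425
0.066 False [0.6649 0.0487 0.0677] [-8.2 -1.7 25.2] 0.0421
32.4417
```

The force curve matches: about 5 N at the start, a spring rise, and the stop at z ≈ 0.068 with 25 N held. I check the knob height, the drawer and the bystanders before handing in.

Run:
```python
from h import *
env.hold(.5); s=env.get_obs(); print(s["tcp_pos"],s["force"])
c=env.calibration("wrist"); p,d=env.read_camera("wrist"); P=cloud("wrist",d,c); print("knob top",np.nanmedian(P[285:310,270:292].reshape(-1,3),0),"want z .123")
cv2.imwrite("pics/s8.png",cv2.resize(env.read_camera("side")[0][110:350,160:480],(800,600)))
```

```text
[0.66485678 0.04867753 0.06772414] [-7.50790706 -2.3842524  24.84416478]
knob top [0.65814609 0.04852876 0.12291461] want z .123
```

View pics/s8.png

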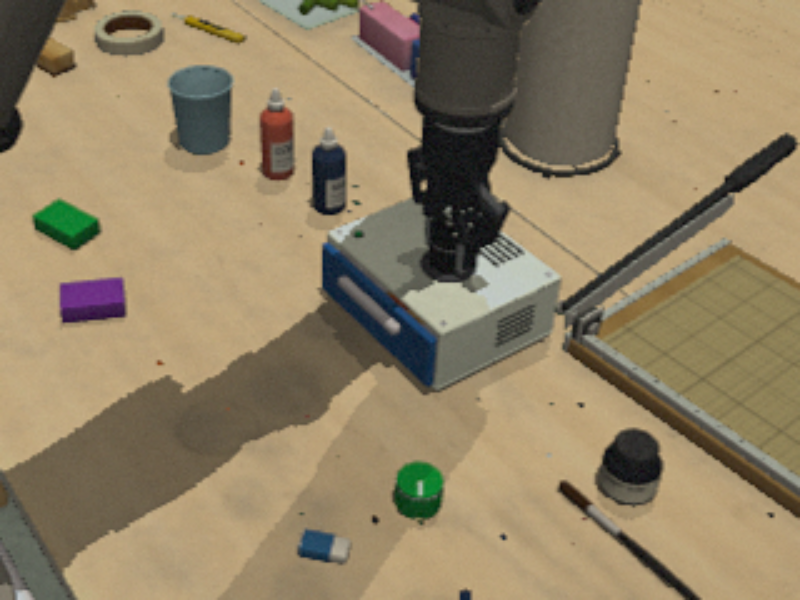

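The drawer is shut at (380,310), the knob is pressed at (450,265) with its top at z = 0.1229 (0.123 expected), and the jar, bottles, cup and eraser stand untouched.

```bash
python3 -c "
from cell import env
print(env.close_job())"
```

```text
the job is handed in; nothing more can be done
None
```

The printing block is in the shut drawer, and the knob is aligned on the D-shaft, fully pressed and still held at about 25 N. I handed the job in at about 33 s, after one missed first grasp of the block; no verdict came back.

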